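Point out the cup missed in pouring and call the pourer

ROBOT

A 6-joint arm with a two-finger parallel gripper is mounted at the origin on the work surface. World frame = base frame: x ahead of the robot, y to its left, z up, the work surface at z = 0. Lengths are in m, angles in rad, forces in N, time in s.
With the tool pointing down it reaches from about 0.375 to 0.9 m from the base axis. Payload 3.1 kg.
Tool frame: the origin (TCP) lies at the very end of the fingers, on their centre line; the grasp point (between the pads) lies 19 mm behind it; z points along the fingers, y is the line along which they close (so a half turn about z gives the same grasp; the last joint's range is limited). The gripper opens to 87 mm and grips with 3 to 60 N. Pads are 19 mm wide; open, the fingers measure 117 mm over their backs; the gripper's body (75 mm by 190 mm) begins 51 mm behind the grasp point.
Start: joints at [0.941, 0.527, 1.433, -0, 1.181, -0.178], TCP at [0.273, 0.562, 0.223] pointing down, gripper open.
Joint ranges: [-3.08, 3.08], [-0.75, 2.2], [0.22, 2.44], [-1.43, 4.57], [0, 2.65], [-2.85, 2.85]. Speed limits (rad/s): [2.79, 2.79, 3.14, 3.14, 3.14, 3.14].

INTERFACE

Orientations are given as a rotation vector (axis times angle).
In Python, from workcell import r, eyes, close_job gives the robot as it stands.
- The arm moves only by the tool arm_command, never from a script. Its argument "motion" is a list of rows, each an object of numbers: "x", "y", "z": the shift along the tool's x, y, z as a fraction of full scale; "ax", "ay", "az": the turn, a rotation vector about the tool's x, y, z as a fraction of full scale. In form: [{"x": .., "y": .., "z": .., "ax": .., "ay": .., "az": ..}, ...]. A call has 1 to 10 rows; each row is the pose to reach, as a shift and turn from the pose commanded when the call began, along the tool's axes at that moment; what a row does not reach only later rows make up. Full scale, the value 1, is 0.2 m for a shift and pi/4 rad for a turn. A row lasts 1/10 s, in which the tool goes at most 50 mm and 8.59 degrees, less where a joint would pass 70% of its speed; a pose out of reach is approached as far as the arm can. A call with a number of a shift or a turn outside -1 to 1 is refused whole. A call with a gripper value outside its range is refused whole. "grip" is the closure, from 0 (fully open) to 1 (shut), set as the call begins (left out, the last holds). The fingers move at their own pace and stop on an object; "newtons" is the grip in N (left out, the last holds). Time passes only in rows, so rows that repeat a pose let the fingers close. It gives the time, the measured TCP pose, the force, the opening and the grip force at its end, in the units of the state.
- r.get_obs(): the state, without advancing time (a new reading comes with each control period).
- eyes.capture(name): name is "side" or "top"; returns a dict with "pixels" (400x640x3 uint8, red, green, blue), "fx", "fy", "cx", "cy" (pixels), "k1" (the pictures are not rectified: a ray, as slopes to the right and down, at radius r is drawn at 1 + k1 r^2 times it, then the intrinsics apply), "origin" and "orientation" of the camera in the world. Camera axes: x right, y down, z forward; pixel columns grow to the right and rows downward; lengths in m; the calibration is good to about 2 mm. A picture is of the moment at which its call begins. There is no depth.
- close_job(): hands the job in; it is judged then, once.
The state is a dict: "time": time; "joint_pos": joint angles; "qd": joint speeds; "effort": joint torques, N m; "tool_pos": TCP position; "eef_rot": TCP orientation; "wrist_force": force on the tool from outside, world axes, zero at the start; "ft_torque": the same for the moment, N m; "gripper_width": finger opening in m; "gripper_force": force on a finger pad.
Only numpy, scipy, OpenCV 4.12 (cv2) and the standard library are available. Lean on these libraries where they do the work, as an engineer would, in place of code of your own. Each camera call takes 0.05 s, during which the arm holds its last target. There are 200 camera calls.

TASK

Every candle cup on the bench but one has been poured: hold the fingertips two to three centimetres above the middle of the mouth of the empty white cup with orange bands (not its wax-filled twin) for two seconds, to point it out from above. Then press the green call button all the way down with the fingertips, let it come up again and finish clear of everything. Touch or move none of the cups, the tin or the bowl, point at none of the others on the way (cross well above them), and leave the red button and its box alone.

Things in the scene. Friction and masses are not known exactly. Their poses are not given: they have to be found in the camera images.
- empty_cup: the cup to point at: white ceramic, two orange bands round it (the upper one takes in the rim), EMPTY (white floor visible deep inside), 70 mm in diameter and 90 mm high, loose on the table; origin at the centre of its underside, z up; wall 3 mm
- empty_cup_rim (a point): centre of the mouth of the empty cup, level with its rim, 90 mm above the table
- orange_full: its twin: white with the same two orange bands, but filled with cream-yellow wax up to 14 mm below the rim; 70 mm in diameter and 90 mm high, loose on the table; origin at the centre of its underside, z up
- blue_full: white cup with two dark blue bands, filled with wax; 70 mm in diameter and 90 mm high, loose on the table; origin at the centre of its underside, z up
- white_full: plain white cup filled with wax; 70 mm in diameter and 90 mm high, loose on the table; origin at the centre of its underside, z up
- green_full: green glass cup filled with wax; 70 mm in diameter and 90 mm high, loose on the table; origin at the centre of its underside, z up
- tin: round bellied steel candle tin with a lid and a small knob, 76 mm in diameter, 65 mm high, loose; origin at the centre of its underside. It and the five cups stand in two rows of three, in any order
- bowl: grey-white marbled bowl, 130 mm in diameter at the rim, 55 mm high, loose, beyond the cups; origin at the centre of its underside
- green_box: grey box 70 x 70 x 40 mm fixed to the table, with the green call button in the middle of its top; origin at the centre of its underside, z up
- green_top (a point): centre of the top face of the green button (40 mm in diameter), 62 mm above the table when not pressed; moves down with the button
- green (a joint): travel of the green button in m: 0 up, 0.006 fully down; a spring returns it; it starts to move at about 1.5 N and is fully down at 5 N
- red_box: a second, equal box with the red button, at least 90 mm from the green one (middle to middle); the two may be swapped; leave it alone
- red (a joint): travel of the red button in m, 0 up; leave it at 0

How it is judged:
On the way, in this order (a step that is already met when the one before it is completed fails the run):
1. the fingertips dwell just above the middle of the empty cup's mouth (within 25 mm sideways, roughly 3 to 60 mm above the rim) for 1.5 s (horizontal distance between the grasp point and empty_cup_rim below 0.025 m and z of the grasp point in the frame of empty_cup_rim between 0.022 and 0.08 m), for 1.5 s.
2. the green button is pressed by the fingertips to at least 4.5 of its 6 mm (value of joint green above 0.0045 m and contact force between the fingers and green_box above 0.5 N).
At the end, for the whole second after the job is handed in: the green button is up again (under 1.5 mm), the red one is up, and all cups, the tin and the bowl stand upright and at rest within 8 mm of where they began (value of joint each of green, red below 0.0015 m and distance of each of empty_cup, orange_full, blue_full, white_full, green_full, tin, bowl from where it was at the start of the episode below 0.008 m and angle between each of empty_cup, orange_full, blue_full, white_full, green_full, tin, bowl's own z axis and vertical below 0.1 rad and linear speed of each of empty_cup, orange_full, blue_full, white_full, green_full, tin, bowl below 0.02 m/s); the robot touches nothing.
It fails at once if a cup, the tin or the bowl is touched by the robot (contact force between any of the fingers, the arm and empty_cup above 0.5 N or contact force between any of the fingers, the arm and orange_full above 0.5 N or contact force between any of the fingers, the arm and blue_full above 0.5 N or contact force between any of the fingers, the arm and white_full above 0.5 N or contact force between any of the fingers, the arm and green_full above 0.5 N or contact force between any of the fingers, the arm and tin above 0.5 N or contact force between any of the fingers, the arm and bowl above 0.5 N).
It fails at once if a cup, the tin or the bowl is lifted or shifted by more than 8 mm (distance of any of empty_cup, orange_full, blue_full, white_full, green_full, tin, bowl from where it was at the start of the episode above 0.008 m).
It fails at once if another vessel is pointed at: the fingertips come within about 35 mm above its top, less than 25 mm from its middle ((horizontal distance between the grasp point and orange_full below 0.025 m and z of the grasp point in the frame of orange_full below 0.145 m) or (horizontal distance between the grasp point and blue_full below 0.025 m and z of the grasp point in the frame of blue_full below 0.145 m) or (horizontal distance between the grasp point and white_full below 0.025 m and z of the grasp point in the frame of white_full below 0.145 m) or (horizontal distance between the grasp point and green_full below 0.025 m and z of the grasp point in the frame of green_full below 0.145 m) or (horizontal distance between the grasp point and tin below 0.025 m and z of the grasp point in the frame of tin below 0.12 m) or (horizontal distance between the grasp point and bowl below 0.025 m and z of the grasp point in the frame of bowl below 0.11 m)).
It fails at once if the red button is pressed or its box touched (value of joint red above 0.002 m or contact force between any of the fingers, the arm and red_box above 0.5 N).
It also fails if it takes over 48 s, if anything falls off the work surface, if the arm or the gripper's body presses on something with over 40 N, if the wrist force passes 120 N, or if a joint passes its speed limit or range.

## Working session

There is one attempt and no reset: what is moved stays moved. The work goes in short steps, Python scripts to look and compute and a tool call to move; the robot and the scene stay as the last step left them, time stands still between calls to the robot, and variables do not carry over. Pictures are saved under pics/ and viewed, at most 10 in all, crops included, and the job is handed in when it is done.

Besides the shell and the picture viewer there is one more tool, called by a JSON object that holds its "method" and its "body", one argument or row to a line. arm_command: Moves the arm, as the interface text tells. Its arguments: {"type":"object","properties":{"motion":{"type":"array","items":{"type":"object","properties":{"x":{"type":"number"},"y":{"type":"number"},"z":{"type":"number"},"ax":{"type":"number"},"ay":{"type":"number"},"az":{"type":"number"}}}},"grip":{"type":"number"},"newtons":{"type":"number"}},"required":["motion"]}

```bash
mkdir -p pics; cat > h.py <<'E'
import numpy as np, cv2, json
from scipy.spatial.transform import Rotation as R
def rot(o):
    o=np.array(o,float)
    return o if o.shape==(3,3) else (R.from_rotvec(o).as_matrix() if o.size==3 else R.from_quat(o).as_matrix())
def ray(c,u,v):
    d=np.array([(u-c['cx'])/c['fx'],(v-c['cy'])/c['fy']]); s=d.copy()
    for _ in range(20): s=d/(1+c['k1']*(s@s))
    return np.array(c['origin']),rot(c['orientation'])@np.array([s[0],s[1],1])
def onz(c,u,v,z):
    o,d=ray(c,u,v); return o+d*(z-o[2])/d[2]
def proj(c,p):
    q=rot(c['orientation']).T@(np.array(p)-c['origin']); s=q[:2]/q[2]; s=s*(1+c['k1']*(s@s))
    return s*[c['fx'],c['fy']]+[c['cx'],c['cy']]
E
python3 - <<'E'
from workcell import r,eyes
import cv2,pickle
for n in("top","side"):
    c=eyes.capture(n); pickle.dump(c,open(n+'.pkl','wb')); cv2.imwrite(f'pics/{n}0.png',c['pixels'][:,:,::-1])
    print({k:v for k,v in c.items() if k!='pixels'})
print(r.get_obs())
E
```

```text
{'fx': 439.5292970730077, 'fy': 439.5292970730077, 'cx': 321.5703068980842, 'cy': 195.0041906574839, 'k1': 0.014050560426161396, 'origin': array([ 0.39188923, -0.02539193,  1.13361216]), 'orientation': array([-2.10055337,  2.13288652, -0.19796326])}
{'fx': 430.6531333405124, 'fy': 430.6531333405124, 'cx': 316.8954419267985, 'cy': 205.65823724248472, 'k1': -0.11839490772960042, 'origin': array([ 0.37213002, -0.56108847,  0.78469964]), 'orientation': array([-2.42494221,  0.45044042, -0.18348526])}
{'time': 0.1, 'joint_pos': array([ 9.40526882e-01,  5.28396910e-01,  1.43376747e+00, -2.46600666e-05,
        1.18135364e+00, -1.78488507e-01]), 'qd': array([-0.00074112, -0.00283731, -0.00090459,  0.00070411,  0.00036026,
        0.002304  ]), 'effort': array([-8.99327024e-04, -4.40986276e+01, -1.77149588e+01,  6.33983128e-02,
        5.33900689e-02, -5.18328079e-05]), 'tool_pos': array([0.27244284, 0.56177838, 0.22165703]), 'eef_rot': array([-7.03456394e-01, -3.06106489e+00,  2.79388119e-03]), 'wrist_force': array([-0.73811985,  0.1042267 , -0.44423852]), 'ft_torque': array([0.00834129, 0.0455475 , 0.03205635]), 'gripper_force': 0.0, 'gripper_width': 0.08676121323441029}
```

View pics/top0.png

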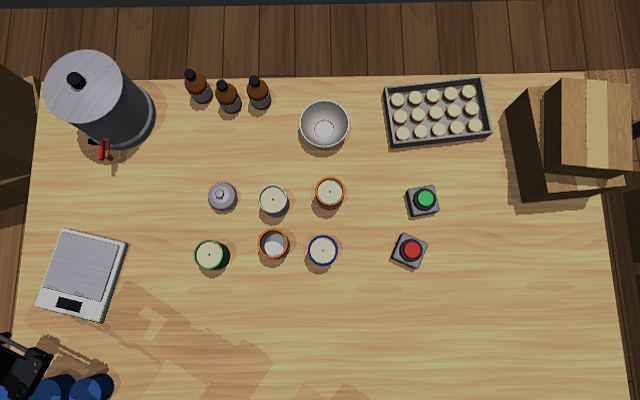

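View pics/side0.png

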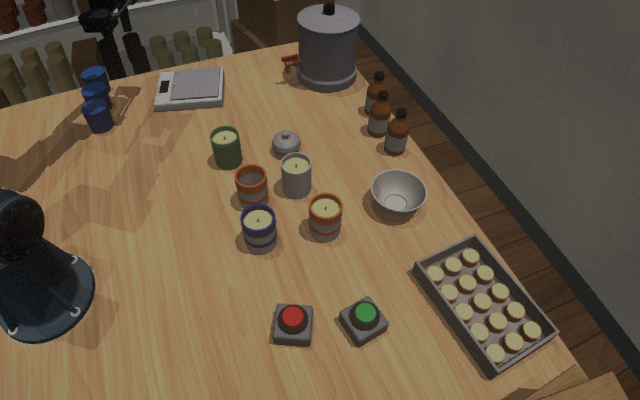

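The top view shows the empty orange-banded cup at about (273,244) and its filled twin at (329,192). The green button is at (426,199) and the red one at (411,250). In the side view the empty cup is at about (252,178) and the green button at (365,313). I'll enlarge these next.

```bash
python3 - <<'E'
import cv2
t=cv2.imread('pics/top0.png')[170:280,190:450]; s=cv2.imread('pics/side0.png')[120:350,200:420]
cv2.imwrite('pics/tc.png',cv2.resize(t,None,fx=3,fy=3,interpolation=2)); cv2.imwrite('pics/sc.png',cv2.resize(s,None,fx=2.5,fy=2.5,interpolation=2))
E
```

```text
(no output)
```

View pics/tc.png

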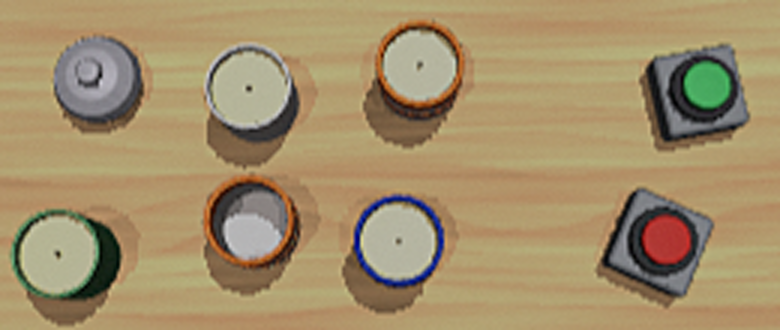

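View pics/sc.png

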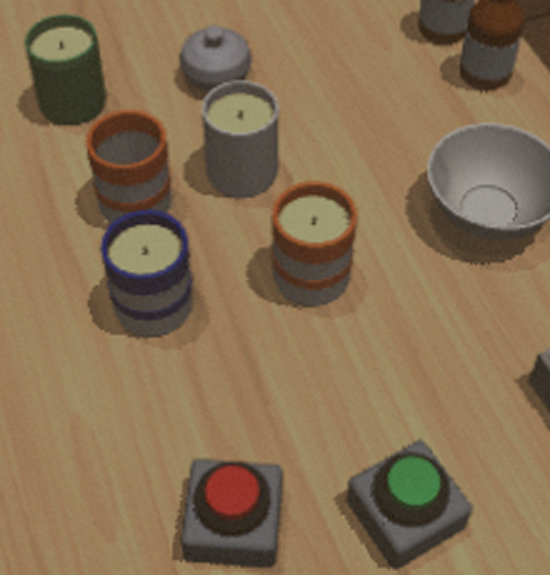

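In the crops the empty cup's rim centre is at top (273.7,243.7) and side (251.2,175.6). The centre of the green button's top is at top (426.7,198.3) and side (365.6,312.4).

```bash
python3 - <<'E'
from h import *
import pickle
t,s=[pickle.load(open(n+'.pkl','rb')) for n in('top','side')]
def tri(a,b):
    o1,d1=ray(t,*a);o2,d2=ray(s,*b)
    k=np.linalg.lstsq(np.c_[d1,-d2],o2-o1,rcond=None)[0]; p,q=o1+k[0]*d1,o2+k[1]*d2
    return ((p+q)/2).round(4),np.linalg.norm(p-q).round(4)
for n,a,b,z in [('empty',(273.7,243.7),(251.2,175.6),.09),('green',(426.7,198.3),(365.6,312.4),.062),('red',(412.3,250),(292.8,317),.062),('blue',(323,250.3),(258.4,219),.09),('ofull',(330,191.7),(325.6,208),.09),('white',(273,199.2),(296.4,165),.09)]:
    print(n,tri(a,b),onz(t,*a,z).round(4),onz(s,*b,z).round(4))
for n,a,z in [('gfull',(208.7,254.3),.09),('tin',(222,196),.05),('bowl',(324,123),.055)]: print(n,onz(t,*a,z).round(3))
print(R.from_rotvec([-7.03456394e-01, -3.06106489e+00,  2.79388119e-03]).as_matrix().round(3))
E
```

```text
empty (array([0.4832, 0.0956, 0.0869]), np.float64(0.0048)) [0.4805 0.0954 0.09  ] [0.4851 0.0926 0.09  ]
green (array([ 0.5903, -0.2802,  0.0592]), np.float64(0.0011)) [ 0.5893 -0.2795  0.062 ] [ 0.59   -0.2814  0.062 ]
red (array([ 0.4639, -0.2387,  0.0538]), np.float64(0.0014)) [ 0.4627 -0.237   0.062 ] [ 0.4636 -0.2424  0.062 ]
blue (array([ 0.4655, -0.0212,  0.0802]), np.float64(0.0033)) [ 0.4632 -0.0211  0.09  ] [ 0.4658 -0.0288  0.09  ]
ofull (array([ 0.6077, -0.0406,  0.0768]), np.float64(0.0019)) [ 0.6041 -0.0402  0.09  ] [ 0.6043 -0.0503  0.09  ]
white (array([0.5915, 0.099 , 0.0786]), np.float64(0.0031)) [0.5878 0.0978 0.09  ] [0.5895 0.0884 0.09  ]
gfull [0.458 0.249 0.09 ]
tin [0.606 0.231 0.05 ]
bowl [ 0.792 -0.029  0.055]
[[-0.9    0.437 -0.001]
 [ 0.437  0.9   -0.002]
 [ 0.    -0.002 -1.   ]]
```

{"method": "arm_command", "body": {
  "motion": [
    {"x": -0.08, "y": -0.07},
    {"x": -0.19, "y": -0.16},
    {"x": -0.31, "y": -0.26},
    {"x": -0.43, "y": -0.36},
    {"x": -0.55, "y": -0.46},
    {"x": -0.67, "y": -0.56},
    {"x": -0.79, "y": -0.66},
    {"x": -0.9, "y": -0.75},
    {"x": -0.98, "y": -0.82},
    {"x": -0.98, "y": -0.82}
  ],
  "grip": 1,
  "newtons": 5
}}

```text
invalid input at $.motion[0]: expected keys x, y, z, ax, ay, az
```

{"method": "arm_command", "body": {
  "motion": [
    {"x": -0.08, "y": -0.07},
    {"x": -0.19, "y": -0.16},
    {"x": -0.31, "y": -0.26},
    {"x": -0.43, "y": -0.36},
    {"x": -0.55, "y": -0.46},
    {"x": -0.67, "y": -0.56},
    {"x": -0.79, "y": -0.66},
    {"x": -0.9, "y": -0.75},
    {"x": -0.98, "y": -0.82},
    {"x": -0.98, "y": -0.82}
  ]
}}

```text
invalid input at $.motion[0]: expected keys x, y, z, ax, ay, az
```

{"method": "arm_command", "body": {
  "motion": [
    {"x": -0.1, "y": -0.08, "z": 0, "ax": 0, "ay": 0, "az": 0},
    {"x": -0.22, "y": -0.18, "z": 0, "ax": 0, "ay": 0, "az": 0},
    {"x": -0.35, "y": -0.29, "z": 0, "ax": 0, "ay": 0, "az": 0},
    {"x": -0.48, "y": -0.4, "z": 0, "ax": 0, "ay": 0, "az": 0},
    {"x": -0.61, "y": -0.51, "z": 0, "ax": 0, "ay": 0, "az": 0},
    {"x": -0.74, "y": -0.62, "z": 0, "ax": 0, "ay": 0, "az": 0},
    {"x": -0.87, "y": -0.73, "z": 0, "ax": 0, "ay": 0, "az": 0},
    {"x": -0.95, "y": -0.8, "z": 0, "ax": 0, "ay": 0, "az": 0},
    {"x": -0.98, "y": -0.82, "z": 0, "ax": 0, "ay": 0, "az": 0}
  ],
  "grip": 1,
  "newtons": 5
}}

```text
time: 1.0
tool_pos: [0.3779, 0.3273, 0.2223]
eef_rot: [-0.707, -3.06, 0.002]
wrist_force: [0.1, 0.2, 0.4]
gripper_width: 0.0231
gripper_force: 0.0
```

{"method": "arm_command", "body": {
  "motion": [
    {"x": -0.1, "y": -0.08, "z": 0, "ax": 0, "ay": 0, "az": 0},
    {"x": -0.22, "y": -0.18, "z": 0, "ax": 0, "ay": 0, "az": 0},
    {"x": -0.35, "y": -0.29, "z": 0, "ax": 0, "ay": 0, "az": 0},
    {"x": -0.48, "y": -0.4, "z": 0, "ax": 0, "ay": 0, "az": 0},
    {"x": -0.61, "y": -0.51, "z": 0, "ax": 0, "ay": 0, "az": 0},
    {"x": -0.74, "y": -0.62, "z": 0, "ax": 0, "ay": 0, "az": 0},
    {"x": -0.87, "y": -0.73, "z": 0, "ax": 0, "ay": 0, "az": 0},
    {"x": -0.95, "y": -0.8, "z": 0, "ax": 0, "ay": 0, "az": 0},
    {"x": -0.98, "y": -0.82, "z": 0, "ax": 0, "ay": 0, "az": 0},
    {"x": -0.98, "y": -0.82, "z": 0, "ax": 0, "ay": 0, "az": 0}
  ]
}}

```text
time: 2.0
tool_pos: [0.4827, 0.0961, 0.2224]
eef_rot: [-0.706, -3.061, -0.001]
wrist_force: [0.6, 0.3, 0.5]
gripper_width: 0.0003
gripper_force: 0.0
```

{"method": "arm_command", "body": {
  "motion": [
    {"x": 0, "y": 0, "z": 0.08, "ax": 0, "ay": 0, "az": 0},
    {"x": 0, "y": 0, "z": 0.2, "ax": 0, "ay": 0, "az": 0},
    {"x": 0, "y": 0, "z": 0.32, "ax": 0, "ay": 0, "az": 0},
    {"x": 0, "y": 0, "z": 0.43, "ax": 0, "ay": 0, "az": 0},
    {"x": 0, "y": 0, "z": 0.5, "ax": 0, "ay": 0, "az": 0},
    {"x": 0, "y": 0, "z": 0.53, "ax": 0, "ay": 0, "az": 0},
    {"x": 0, "y": 0, "z": 0.53, "ax": 0, "ay": 0, "az": 0}
  ]
}}

```text
time: 2.7
tool_pos: [0.4813, 0.0972, 0.1159]
eef_rot: [-0.701, -3.06, 0.0]
wrist_force: [-0.8, 0.3, 0.2]
gripper_width: 0.0
gripper_force: 0.0
```

```bash
python3 - <<'E'
from workcell import r,eyes
import cv2
c=eyes.capture('side'); cv2.imwrite('pics/s1.png',cv2.resize(c['pixels'][100:260,180:380,::-1],None,fx=3,fy=3)); print(r.get_obs()['tool_pos'])
E
```

```text
[0.48202767 0.09699199 0.11659962]
```

View pics/s1.png

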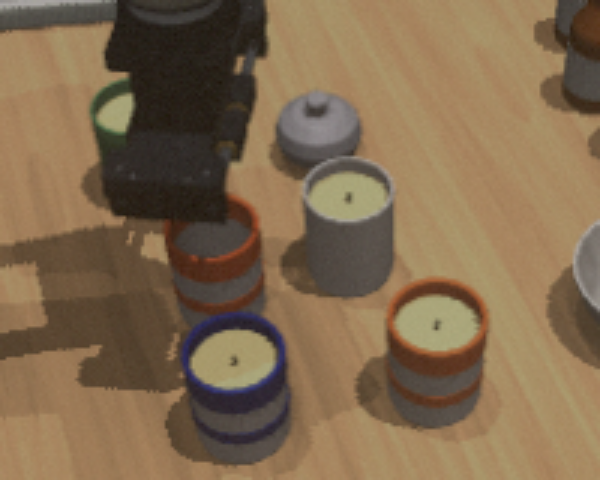

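The gripper body, which ends at about crop (170,200), hides the fingertips. It sits above the empty cup as computed and nothing has moved, so I'll dwell here.

{"method": "arm_command", "body": {
  "motion": [
    {"x": 0, "y": 0, "z": 0, "ax": 0, "ay": 0, "az": 0},
    {"x": 0, "y": 0, "z": 0, "ax": 0, "ay": 0, "az": 0},
    {"x": 0, "y": 0, "z": 0, "ax": 0, "ay": 0, "az": 0},
    {"x": 0, "y": 0, "z": 0, "ax": 0, "ay": 0, "az": 0},
    {"x": 0, "y": 0, "z": 0, "ax": 0, "ay": 0, "az": 0},
    {"x": 0, "y": 0, "z": 0, "ax": 0, "ay": 0, "az": 0},
    {"x": 0, "y": 0, "z": 0, "ax": 0, "ay": 0, "az": 0},
    {"x": 0, "y": 0, "z": 0, "ax": 0, "ay": 0, "az": 0},
    {"x": 0, "y": 0, "z": 0, "ax": 0, "ay": 0, "az": 0},
    {"x": 0, "y": 0, "z": 0, "ax": 0, "ay": 0, "az": 0}
  ]
}}

```text
time: 3.75
tool_pos: [0.4823, 0.096, 0.1165]
eef_rot: [-0.704, -3.062, 0.0]
wrist_force: [1.4, 0.5, -0.7]
gripper_width: 0.0007
gripper_force: 0.0
```

{"method": "arm_command", "body": {
  "motion": [
    {"x": 0, "y": 0, "z": 0, "ax": 0, "ay": 0, "az": 0},
    {"x": 0, "y": 0, "z": 0, "ax": 0, "ay": 0, "az": 0},
    {"x": 0, "y": 0, "z": 0, "ax": 0, "ay": 0, "az": 0},
    {"x": 0, "y": 0, "z": 0, "ax": 0, "ay": 0, "az": 0},
    {"x": 0, "y": 0, "z": 0, "ax": 0, "ay": 0, "az": 0},
    {"x": 0, "y": 0, "z": 0, "ax": 0, "ay": 0, "az": 0},
    {"x": 0, "y": 0, "z": 0, "ax": 0, "ay": 0, "az": 0},
    {"x": 0, "y": 0, "z": 0, "ax": 0, "ay": 0, "az": 0},
    {"x": 0, "y": 0, "z": 0, "ax": 0, "ay": 0, "az": 0},
    {"x": 0, "y": 0, "z": 0, "ax": 0, "ay": 0, "az": 0}
  ]
}}

```text
time: 4.75
tool_pos: [0.4823, 0.096, 0.1165]
eef_rot: [-0.704, -3.062, 0.0]
wrist_force: [-0.7, -0.1, -0.1]
gripper_width: 0.0001
gripper_force: 0.0
```

{"method": "arm_command", "body": {
  "motion": [
    {"x": 0, "y": 0, "z": 0, "ax": 0, "ay": 0, "az": 0},
    {"x": 0, "y": 0, "z": 0, "ax": 0, "ay": 0, "az": 0},
    {"x": 0, "y": 0, "z": -0.1, "ax": 0, "ay": 0, "az": 0},
    {"x": 0, "y": 0, "z": -0.22, "ax": 0, "ay": 0, "az": 0},
    {"x": 0, "y": 0, "z": -0.35, "ax": 0, "ay": 0, "az": 0},
    {"x": 0, "y": 0, "z": -0.45, "ax": 0, "ay": 0, "az": 0},
    {"x": 0, "y": 0, "z": -0.5, "ax": 0, "ay": 0, "az": 0},
    {"x": 0, "y": 0, "z": -0.5, "ax": 0, "ay": 0, "az": 0}
  ]
}}

```text
time: 5.55
tool_pos: [0.4831, 0.0961, 0.2177]
eef_rot: [0.703, 3.059, 0.001]
wrist_force: [0.5, -0.0, -0.7]
gripper_width: 0.0003
gripper_force: 0.0
```

{"method": "arm_command", "body": {
  "motion": [
    {"x": -0.07, "y": -0.08, "z": 0, "ax": 0, "ay": 0, "az": 0},
    {"x": -0.16, "y": -0.18, "z": 0, "ax": 0, "ay": 0, "az": 0},
    {"x": -0.26, "y": -0.29, "z": 0, "ax": 0, "ay": 0, "az": 0},
    {"x": -0.36, "y": -0.4, "z": 0, "ax": 0, "ay": 0, "az": 0},
    {"x": -0.46, "y": -0.51, "z": 0, "ax": 0, "ay": 0, "az": 0},
    {"x": -0.56, "y": -0.62, "z": 0, "ax": 0, "ay": 0, "az": 0},
    {"x": -0.62, "y": -0.69, "z": 0, "ax": 0, "ay": 0, "az": 0},
    {"x": -0.65, "y": -0.73, "z": 0, "ax": 0, "ay": 0, "az": 0}
  ]
}}

```text
time: 6.35
tool_pos: [0.5354, -0.0933, 0.2154]
eef_rot: [-0.706, -3.059, -0.001]
wrist_force: [-0.7, 0.1, -0.1]
gripper_width: 0.0005
gripper_force: 0.0
```

{"method": "arm_command", "body": {
  "motion": [
    {"x": -0.07, "y": -0.08, "z": 0, "ax": 0, "ay": 0, "az": 0},
    {"x": -0.16, "y": -0.18, "z": 0, "ax": 0, "ay": 0, "az": 0},
    {"x": -0.26, "y": -0.29, "z": 0, "ax": 0, "ay": 0, "az": 0},
    {"x": -0.36, "y": -0.4, "z": 0, "ax": 0, "ay": 0, "az": 0},
    {"x": -0.46, "y": -0.51, "z": 0, "ax": 0, "ay": 0, "az": 0},
    {"x": -0.56, "y": -0.62, "z": 0, "ax": 0, "ay": 0, "az": 0},
    {"x": -0.62, "y": -0.69, "z": 0, "ax": 0, "ay": 0, "az": 0},
    {"x": -0.65, "y": -0.73, "z": 0, "ax": 0, "ay": 0, "az": 0},
    {"x": -0.65, "y": -0.73, "z": 0, "ax": 0, "ay": 0, "az": 0}
  ]
}}

```text
time: 7.25
tool_pos: [0.5885, -0.2804, 0.2158]
eef_rot: [-0.705, -3.06, -0.001]
wrist_force: [0.7, 0.2, 0.7]
gripper_width: 0.0005
gripper_force: 0.0
```

{"method": "arm_command", "body": {
  "motion": [
    {"x": 0, "y": 0, "z": 0.1, "ax": 0, "ay": 0, "az": 0},
    {"x": 0, "y": 0, "z": 0.22, "ax": 0, "ay": 0, "az": 0},
    {"x": 0, "y": 0, "z": 0.35, "ax": 0, "ay": 0, "az": 0},
    {"x": 0, "y": 0, "z": 0.48, "ax": 0, "ay": 0, "az": 0},
    {"x": 0, "y": 0, "z": 0.6, "ax": 0, "ay": 0, "az": 0},
    {"x": 0, "y": 0, "z": 0.66, "ax": 0, "ay": 0, "az": 0},
    {"x": 0, "y": 0, "z": 0.68, "ax": 0, "ay": 0, "az": 0},
    {"x": 0, "y": 0, "z": 0.68, "ax": 0, "ay": 0, "az": 0},
    {"x": 0, "y": 0, "z": 0.68, "ax": 0, "ay": 0, "az": 0}
  ]
}}

```text
time: 8.15
tool_pos: [0.5895, -0.2803, 0.0818]
eef_rot: [0.703, 3.06, -0.001]
wrist_force: [0.4, -0.1, 1.2]
gripper_width: 0.0005
gripper_force: 0.0
```

{"method": "arm_command", "body": {
  "motion": [
    {"x": 0, "y": 0, "z": 0.03, "ax": 0, "ay": 0, "az": 0},
    {"x": 0, "y": 0, "z": 0.06, "ax": 0, "ay": 0, "az": 0},
    {"x": 0, "y": 0, "z": 0.08, "ax": 0, "ay": 0, "az": 0},
    {"x": 0, "y": 0, "z": 0.1, "ax": 0, "ay": 0, "az": 0},
    {"x": 0, "y": 0, "z": 0.11, "ax": 0, "ay": 0, "az": 0},
    {"x": 0, "y": 0, "z": 0.12, "ax": 0, "ay": 0, "az": 0},
    {"x": 0, "y": 0, "z": 0.125, "ax": 0, "ay": 0, "az": 0},
    {"x": 0, "y": 0, "z": 0.13, "ax": 0, "ay": 0, "az": 0},
    {"x": 0, "y": 0, "z": 0.13, "ax": 0, "ay": 0, "az": 0}
  ]
}}

```text
time: 9.05
tool_pos: [0.5886, -0.2802, 0.0563]
eef_rot: [-0.703, -3.062, 0.0]
wrist_force: [-3.6, 2.5, 10.4]
gripper_width: 0.0007
gripper_force: 5.5
```

{"method": "arm_command", "body": {
  "motion": [
    {"x": 0, "y": 0, "z": 0.005, "ax": 0, "ay": 0, "az": 0},
    {"x": 0, "y": 0, "z": 0.01, "ax": 0, "ay": 0, "az": 0},
    {"x": 0, "y": 0, "z": 0.01, "ax": 0, "ay": 0, "az": 0}
  ]
}}

```text
time: 9.35
tool_pos: [0.5887, -0.2802, 0.0562]
eef_rot: [0.703, 3.062, -0.001]
wrist_force: [-6.3, 3.1, 20.0]
gripper_width: 0.0006
gripper_force: 10.0
```

{"method": "arm_command", "body": {
  "motion": [
    {"x": 0, "y": 0, "z": -0.03, "ax": 0, "ay": 0, "az": 0},
    {"x": 0, "y": 0, "z": -0.1, "ax": 0, "ay": 0, "az": 0},
    {"x": 0, "y": 0, "z": -0.2, "ax": 0, "ay": 0, "az": 0},
    {"x": 0, "y": 0, "z": -0.35, "ax": 0, "ay": 0, "az": 0},
    {"x": 0, "y": 0, "z": -0.5, "ax": 0, "ay": 0, "az": 0},
    {"x": 0, "y": 0, "z": -0.65, "ax": 0, "ay": 0, "az": 0},
    {"x": 0, "y": 0, "z": -0.75, "ax": 0, "ay": 0, "az": 0},
    {"x": 0, "y": 0, "z": -0.8, "ax": 0, "ay": 0, "az": 0},
    {"x": 0, "y": 0, "z": -0.8, "ax": 0, "ay": 0, "az": 0},
    {"x": 0, "y": 0, "z": -0.8, "ax": 0, "ay": 0, "az": 0}
  ]
}}

```text
time: 10.35
tool_pos: [0.5882, -0.2798, 0.2116]
eef_rot: [-0.703, -3.06, -0.001]
wrist_force: [-0.2, -0.2, -0.9]
gripper_width: 0.0007
gripper_force: 0.0
```

```bash
python3 - <<'E'
from workcell import r,eyes
import cv2
c=eyes.capture('side'); cv2.imwrite('pics/s2.png',c['pixels'][:,:,::-1]); print(r.get_obs()['tool_pos'])
E
```

```text
[ 0.58792055 -0.27961727  0.21099362]
```

View pics/s2.png

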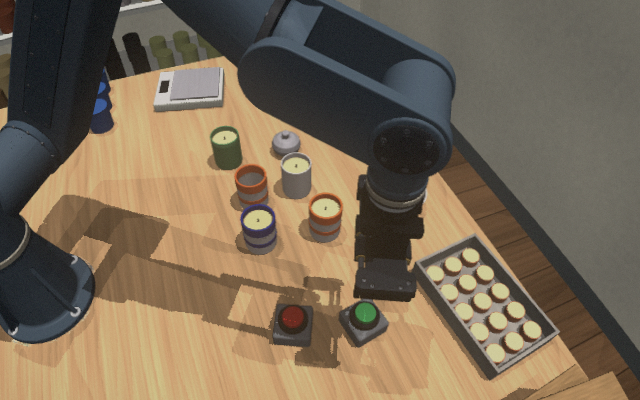

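The cups and tin are where they began, the green button at (365,313) is up again, and the arm is clear of everything. The bowl is hidden behind the gripper, but the arm never went near it.

```bash
python3 -c "
from workcell import close_job
print(close_job())"
```

```text
the job is handed in; nothing more can be done
None
```

I held the fingertips about 2.6 cm above the empty orange-banded cup for over two seconds, pressed the green button fully down (hard stop at 20 N) and let it come back up, and handed the job in at about 10.4 s with the arm clear; no verdict was returned.

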